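Put the workshop tools back in their foam inserts

ROBOT

A 6-joint arm with a two-finger parallel gripper is mounted at the origin on the work surface. World frame = base frame: x ahead of the robot, y to its left, z up, the work surface at z = 0. Lengths are in mm, angles in rad, forces in N, time in s.
With the tool pointing down it reaches from about 275 to 1000 mm from the base axis. Payload 8.4 kg.
Tool frame: the origin (TCP) lies on the centre line of the jaws, within the pads' length; the fingertips stand r.tip_reach ahead of it and the grasp point (between the pads) lies 11 mm behind it (r.tip_reach is the distance from the TCP to the fingertips, in mm); z points along the fingers, y is the line along which they close (so a half turn about z gives the same grasp; the last joint's range is limited). The gripper opens to 85 mm and grips with 20 to 120 N. Pads are 22 mm wide; open, the fingers measure 114 mm over their backs; the gripper's body (76 mm by 85 mm) begins 54 mm behind the grasp point. The pads swing forward as they close: fully open they stand 13 mm farther back than shut.
Start: joints at [1.148, 0.353, 1.633, -0, 1.155, -0.002], TCP at [255.306, 570.48, 239.281] pointing down, gripper open.
Joint ranges: [-2.63, 2.63], [-0.92, 2.1], [0.06, 2.66], [-1.3, 4.44], [0, 2.69], [-3.02, 3.02]. Speed limits (rad/s): [2.22, 2.22, 2.79, 3.14, 3.14, 3.14].

INTERFACE

Orientations are given as [roll, pitch, yaw] about the fixed x, y, z axes, in that order (R = Rz(yaw) Ry(pitch) Rx(roll)).
In Python, from rig import r gives the robot as it stands.
- The arm moves only by the tool carry_out, never from a script. Its argument "targets" is a list of rows, each an object with "dp": the shift along the tool's x, y, z in mm, a list of three; "yaw": the turn about the tool's z in degrees. A call has 1 to 12 rows; each row is the pose to reach, as a shift and turn from the pose commanded when the call began, along the tool's axes at that moment; what a row does not reach only later rows make up. A row lasts 1/8 s, in which the tool goes at most 62.5 mm and 10.7 degrees, less where a joint would pass 70% of its speed; a pose out of reach is approached as far as the arm can. A call with a gripper value outside its range is refused whole. "fingers" is the opening, from -1 (shut) to 1 (fully open), so that 0 is half open, set as the call begins (left out, the last holds). The fingers move at their own pace and stop on an object; "grip_force" is the grip in N (left out, the last holds). Time passes only in rows, so rows that repeat a pose let the fingers close. It gives the time, the measured TCP pose, the force, the opening and the grip force at its end, in the units of the state.
- r.sense(): the state, without advancing time (a new reading comes with each control period).
- r.grab_frame(name): name is "scene" or "side" or "wrist"; returns the picture (400x640x3 uint8, red, green, blue); there is no depth.
- r.get_calibration(name): a dict with "fx", "fy", "cx", "cy" (pixels), "rvec" (rotation vector, rad) and "tvec" (3), from world to camera coordinates, as OpenCV has them. Camera axes: x right, y down, z forward; pixel columns grow to the right and rows downward; lengths in mm; the calibration is good to about 2 mm. A picture is of the moment at which its call begins: read the wrist's pose just before it. get_calibration takes no time and is no camera call; for the wrist camera it gives the pose at the moment of the call.
- r.sign_off(): hands the job in; it is judged then, once.
The state is a dict: "clock": time; "qpos": joint angles; "qvel": joint speeds; "joint_efforts": joint torques, N m; "eef_pos": TCP position; "tcp_rot": TCP orientation; "contact_force": force on the tool from outside, world axes, zero at the start; "wrist_torque": the same for the moment, N m; "opening": opening from 0.0 (shut) to 1.0 (fully open); "grasp_force": force on a finger pad.
Only numpy, scipy, OpenCV 4.12 (cv2) and the standard library are available. Lean on these libraries where they do the work, as an engineer would, in place of code of your own. Each camera call takes 0.05 s, during which the arm holds its last target. There are 200 camera calls.

TASK

Tidy the bench: put each of the four loose tools (large hole saw, small hole saw, battery pack, spirit level) into the foam insert whose recess has its shape and size, seated flat on the blue floor, the same way up as it stands now. Set each one down rather than dropping it, let go, and leave the mug and the wax jar where they are.

Things in the scene. Friction and masses are not known exactly. Their poses are not given: they have to be found in the camera images.
- large_saw_center (a point): Hole saw: a red steel cup with silvery teeth, standing teeth down, top plate silvery; a solid upright cylinder to handle, 60 mm diameter, 45 mm high, about 200 g. This point is its centre, half-way up; z up. The larger of the two hole saws.
- small_saw_center (a point): Hole saw: a red steel cup with silvery teeth, standing teeth down, top plate silvery; a solid upright cylinder to handle, 40 mm diameter, 45 mm high, about 110 g. This point is its centre, half-way up; z up. The smaller of the two hole saws.
- battery_center (a point): Cordless-tool battery pack: black block with a green band and a grey contact rail on top, 60 mm (its x) by 80 mm (its y) by 50 mm high, about 500 g. This point is its centre, half-way up; z up. Grasp across its 60 mm width.
- level_center (a point): Pocket spirit level: yellow bar with black ends and green vials, standing on edge, 24 mm wide (its x), 110 mm long (its y), 45 mm high, about 160 g. This point is its centre, half-way up; z up. Grasp across its 24 mm width.
- insert_large_round: Black foam insert, fixed to the bench, 16 mm high, 104 x 104 mm outside, with a blue-floored round 72 mm recess in its middle, 10 mm deep (floor 6 mm above the bench; 6 mm of play all round its tool). Origin: centre of its underside, on the bench. z up. It may lie anywhere among the tools and other inserts. For the large hole saw.
- insert_small_round: Black foam insert, fixed to the bench, 16 mm high, 84 x 84 mm outside, with a blue-floored round 52 mm recess in its middle, 10 mm deep (floor 6 mm above the bench; 6 mm of play all round its tool). Origin: centre of its underside, on the bench. z up. It may lie anywhere among the tools and other inserts. For the small hole saw.
- insert_battery: Black foam insert, fixed to the bench, 16 mm high, 100 (its x) x 120 (its y) mm outside, with a blue-floored rectangular 72 x 92 mm recess in its middle, 10 mm deep (floor 6 mm above the bench; 6 mm of play all round its tool). Origin: centre of its underside, on the bench. z up, y along the recess's long side. It may lie anywhere among the tools and other inserts. For the battery pack.
- insert_level: Black foam insert, fixed to the bench, 16 mm high, 64 (its x) x 150 (its y) mm outside, with a blue-floored narrow rectangular 36 x 122 mm recess in its middle, 10 mm deep (floor 6 mm above the bench; 6 mm of play all round its tool). Origin: centre of its underside, on the bench. z up, y along the recess's long side. It may lie anywhere among the tools and other inserts. For the spirit level.
- wax_jar: Bystander: wax jar, brass-coloured with a paper label and steel lid, 68 mm diameter, 55 mm high, standing beyond the tools. Origin: centre of its underside. Leave it alone.
- mug: Bystander: blue ceramic mug, 76 mm diameter, 85 mm high, with a handle, standing to the robot's right. Origin: centre of its underside. Leave it alone.
There are look-alikes about, which are no part of the job. What is shaped like the part that bears large_saw_center but orange or purple is not meant.

How it is judged:
By the outcome, as a careful person would: the job done as asked, in the order asked, and still so for the second after the job is handed in, with the robot touching nothing.
It also fails if it takes over 96 s, if anything falls off the work surface, if the arm or the gripper's body presses on something with over 40 N, if the wrist force passes 120 N, or if a joint passes its speed limit or range.

## Working session

There is one attempt and no reset: what is moved stays moved. The work goes in short steps, Python scripts to look and compute and a tool call to move; the robot and the scene stay as the last step left them, time stands still between calls to the robot, and variables do not carry over. Pictures are saved under pics/ and viewed, at most 18 in all, crops included, and the job is handed in when it is done.

Besides the shell and the picture viewer there is one more tool, called after ">>>" as a command line: name --argument value ..., lists and objects as JSON in quotes. carry_out: Moves the arm, as the interface text tells. Its arguments: {"type":"object","properties":{"targets":{"type":"array","items":{"type":"object","properties":{"dp":{"type":"array","items":{"type":"number"}},"yaw":{"type":"number"}}}},"fingers":{"type":"number"},"grip_force":{"type":"number"}},"required":["targets"]}

```bash
ls; mkdir -p pics; python3 - <<'E'
from rig import r
import cv2
print(r.sense(), r.tip_reach)
for n in ("scene","side","wrist"):
    print(n,r.get_calibration(n))
    cv2.imwrite(f"pics/{n}0.png",r.grab_frame(n)[:,:,::-1])
E
```

```text
pics
{'clock': 0.0, 'qpos': array([ 1.14760673e+00,  3.53650720e-01,  1.63415987e+00, -5.87097243e-06,
        1.15518526e+00, -2.41249135e-03]), 'qvel': array([-0.00072778, -0.00075801, -0.00132778,  0.00117306, -0.00086683,
        0.00078124]), 'joint_efforts': array([ 7.13644458e-04, -6.05240750e+01, -3.42065191e+01,  1.03116227e-05,
        9.60477220e-03, -1.39178499e-05]), 'eef_pos': array([255.10720668, 570.04495404, 238.5490501 ]), 'tcp_rot': array([-3.14018944e+00,  1.98261211e-06,  2.72081792e+00]), 'contact_force': array([-0.27310806, -0.2844347 ,  1.23479158]), 'wrist_torque': array([0.04961416, 0.02757467, 0.02673572]), 'grasp_force': 0.0, 'opening': 0.9990874975600024} 8.0
scene {'fx': 372.73913207161195, 'fy': 372.73913207161195, 'cx': 317.3309755051165, 'cy': 201.33279784429365, 'rvec': array([ 2.17779944,  1.54605823, -0.4027202 ]), 'tvec': array([-106.53638516, -472.93733019, 1248.25036732])}
side {'fx': 418.6457307881919, 'fy': 418.6457307881919, 'cx': 318.51131013722494, 'cy': 206.5259608478748, 'rvec': array([ 2.41505548, -0.08912951,  0.02053257]), 'tvec': array([-588.00425566,   -4.4506646 , 1313.76333515])}
wrist {'fx': 322.9380706781351, 'fy': 322.9380706781351, 'cx': 318.77487296447816, 'cy': 199.3543025077884, 'rvec': array([-2.42436103, -1.57059826, -0.2273467 ]), 'tvec': array([-623.42170189,  -36.976779  ,  379.99930531])}
```

View pics/scene0.png

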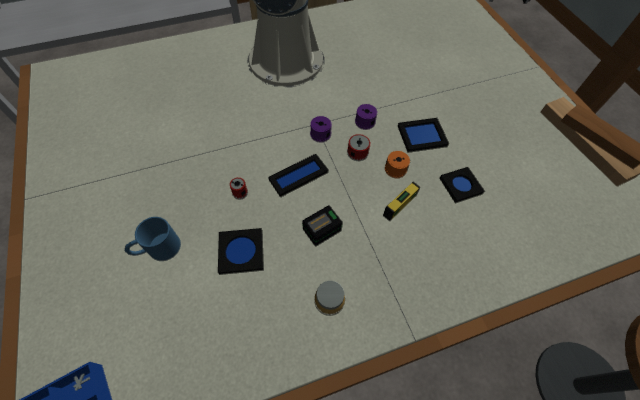

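View pics/side0.png

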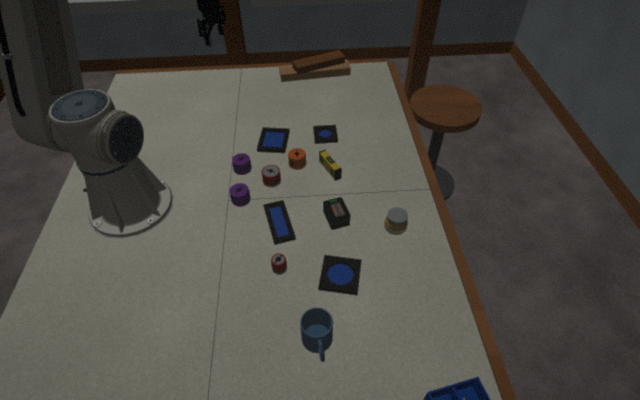

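```bash
cat > h.py <<'E'
import numpy as np, cv2
from rig import r
def cal(n):
    c=r.get_calibration(n); R=cv2.Rodrigues(np.array(c["rvec"]))[0]
    K=np.array([[c["fx"],0,c["cx"]],[0,c["fy"],c["cy"]],[0,0,1]])
    return K,R,np.array(c["tvec"])
def back(c,px,z):
    "pixels -> world points on the plane at height z"
    K,R,t=c; px=np.atleast_2d(np.array(px,float))
    d=(R.T@np.linalg.inv(K)@np.c_[px,np.ones(len(px))].T).T; o=-R.T@t
    return o+d*((z-o[2])/d[:,2])[:,None]
def rectify(c,im,x,y,z,s=1.0):
    "top view of plane z: image rows = x from high to low, columns = y from high to low, s px/mm"
    X=np.arange(x[1],x[0],-1/s); Y=np.arange(y[1],y[0],-1/s)
    gx,gy=np.meshgrid(X,Y,indexing="ij")
    K,R,t=c; P=np.stack([gx,gy,np.full_like(gx,z)],-1)@R.T+t
    p=P@K.T; p=p[...,:2]/p[...,2:]
    return cv2.remap(im,p[...,0].astype(np.float32),p[...,1].astype(np.float32),cv2.INTER_CUBIC)
E
python3 - <<'E'
from h import *
im=cv2.imread("pics/scene0.png"); 
print(back(cal("scene"),[[238,187],[359,142],[321,220],[402,198],[330,290],[240,250],[462,184],[423,134],[298,174],[155,240],[321,122],[367,110],[397,158]],20).round())
print(back(cal("side"),[[279,258],[271,170],[337,207],[331,162],[397,216],[341,274],[325,133],[273,139],[279,221],[316,330]],20).round())
cv2.imwrite("pics/c1.png",cv2.resize(np.clip(im[95:245,220:490]*1.8,0,255).astype(np.uint8),None,fx=2.9,fy=2.9,interpolation=cv2.INTER_CUBIC))
E
```

```text
[[ 455. -267.   20.]
 [ 418.   89.   20.]
 [ 616.  -96.   20.]
 [ 624.  123.   20.]
 [ 789. -136.   20.]
 [ 629. -303.   20.]
 [ 637.  292.   20.]
 [ 450.  274.   20.]
 [ 467. -107.   20.]
 [ 538. -488.   20.]
 [ 314.   13.   20.]
 [ 313.  159.   20.]
 [ 504.  166.   20.]]
[[ 463. -250.   20.]
 [ 439.  104.   20.]
 [ 641.  -76.   20.]
 [ 641.  126.   20.]
 [ 815. -126.   20.]
 [ 628. -314.   20.]
 [ 633.  282.   20.]
 [ 446.  263.   20.]
 [ 464. -118.   20.]
 [ 551. -467.   20.]]
```

View pics/c1.png

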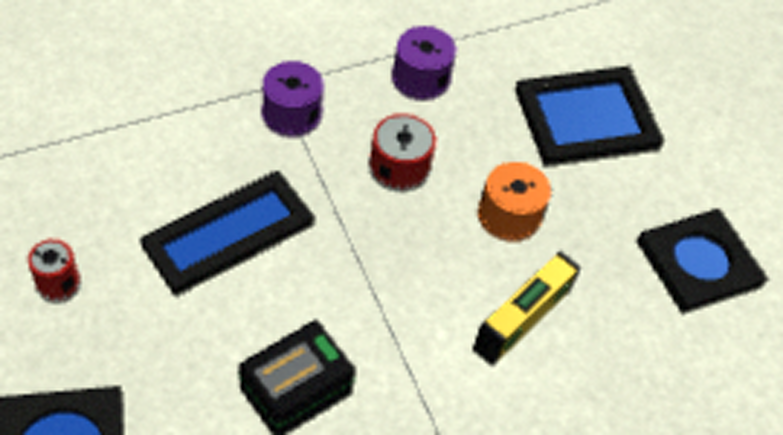

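```bash
cat >> h.py <<'E'
def go(x,y,z,yaw_deg=None,src=None):
    "shift in tool axes from the pose now (or src=(pos,yaw_rad)) to a world TCP target, world yaw in deg (mod 180)"
    s=r.sense(); p,w=(s["eef_pos"],s["tcp_rot"][2]) if src is None else src
    d=np.array([x,y,z])-p; c,n=np.cos(w),np.sin(w)
    a=0 if yaw_deg is None else -((yaw_deg-np.degrees(w)+90)%180-90)
    print("dp",np.round([c*d[0]+n*d[1], n*d[0]-c*d[1], -d[2]],1),"yaw",round(a,1),"rows",int(np.ceil(max(np.linalg.norm(d)/62.5,abs(a)/10.7))), "yaw now",round(np.degrees(w),1),"q6",s["qpos"][5].round(2))
E
python3 - <<'E'
from h import *
K,R,t=cal("wrist"); print(R.round(3), (-R.T@t).round(1))
go(520,0,430,90)
E
```

```text
[[ 0.409  0.913 -0.001]
 [ 0.875 -0.392  0.286]
 [ 0.26  -0.118 -0.958]] [188.4 599.4 373.8]
dp [-474.6 -412.2 -191.3] yaw 65.9 rows 11 yaw now 155.9 q6 -0.0
```

```bash
python3 - <<'E'
from h import *
go(450,-10,330,180)
E
```

```text
dp [-414.8 -449.9  -91.3] yaw -24.1 rows 10 yaw now 155.9 q6 -0.0
```

>>> carry_out --targets '[{"dp":[-415,-450,-91],"yaw":-24},{"dp":[-415,-450,-91],"yaw":-24},{"dp":[-415,-450,-91],"yaw":-24},{"dp":[-415,-450,-91],"yaw":-24},{"dp":[-415,-450,-91],"yaw":-24},{"dp":[-415,-450,-91],"yaw":-24},{"dp":[-415,-450,-91],"yaw":-24},{"dp":[-415,-450,-91],"yaw":-24},{"dp":[-415,-450,-91],"yaw":-24},{"dp":[-415,-450,-91],"yaw":-24},{"dp":[-415,-450,-91],"yaw":-24},{"dp":[-415,-450,-91],"yaw":-24}]' --fingers 1

```text
clock: 1.65
eef_pos: [449.9, -9.7, 330.0]
tcp_rot: [3.141, -0.001, 3.139]
contact_force: [-0.5, 0.1, -0.1]
opening: 1.0
grasp_force: 0.0
```

```bash
python3 - <<'E'
from h import *
c=cal("wrist"); im=r.grab_frame("wrist")[:,:,::-1].copy(); cv2.imwrite("pics/w1.png",im); np.savez("w1.npz",K=c[0],R=c[1],t=c[2])
o=rectify(c,im,(290,790),(-400,400),16); o=np.clip(o*1.6,0,255).astype(np.uint8)
cv2.imwrite("pics/w1r.png",o)
# blue floors on z=6, black inserts on z=16
b=rectify(c,im,(290,790),(-400,400),6,2)
h=cv2.cvtColor(b,cv2.COLOR_BGR2HSV); m=cv2.inRange(h,(100,120,50),(125,255,255))
for k in cv2.findContours(m,cv2.RETR_EXTERNAL,cv2.CHAIN_APPROX_NONE)[0]:
    if cv2.contourArea(k)>3000:
        (u,v),(w,hh),a=cv2.minAreaRect(k); print("blue", 790-v/2,400-u/2,w/2,hh/2,a)
g=rectify(c,im,(290,790),(-400,400),16,2); m=(g.max(2)<60).astype(np.uint8)
for k in cv2.findContours(m,cv2.RETR_EXTERNAL,cv2.CHAIN_APPROX_NONE)[0]:
    if cv2.contourArea(k)>6000:
        (u,v),(w,hh),a=cv2.minAreaRect(k); print("black",790-v/2,400-u/2,w/2,hh/2,a)
E
```

```text
blue 443.9040222167969 281.4756774902344 88.14485168457031 71.97673034667969 8.972625732421875
blue 461.18292236328125 -106.64523315429688 35.24591064453125 121.23136901855469 77.22875213623047
blue 635.2096099853516 299.3980712890625 46.3963623046875 48.28203582763672 74.74488067626953
blue 627.25 -307.75 67.5 67.5 90.0
black 442.6185302734375 274.66351318359375 125.12875366210938 97.17888641357422 8.93058967590332
black 459.8095703125 -105.5133056640625 61.82508087158203 147.77871704101562 77.25471496582031
black 628.6991882324219 291.9023742675781 88.09246063232422 90.10033416748047 89.54528045654297
black 641.8088226318359 -104.98529052734375 80.88562774658203 93.49748229980469 75.96376037597656
black 684.0052795410156 -280.5296630859375 231.06898498535156 237.9591827392578 6.607132911682129
black 738.6910934448242 244.127685546875 325.6791076660156 169.0068359375 25.32590103149414
```

View pics/w1r.png

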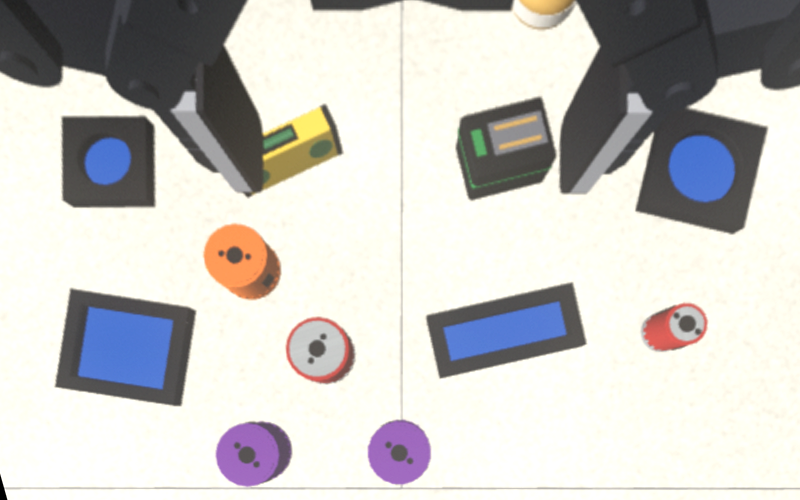

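```bash
cat > fit.py <<'E'
from h import *
from scipy.optimize import minimize
S=4
def proj(c,P):
    K,R,t=c; p=(np.asarray(P,float)@R.T+t)@K.T; return p[:,:2]/p[:,2:]
def shape(kind,w,l):
    if kind=="round": a=np.linspace(0,2*np.pi,72,endpoint=False); return np.c_[np.cos(a),np.sin(a)]*w/2
    return np.array([[-1,-1],[1,-1],[1,1],[-1,1]])*[w/2,l/2]
def place(xy,p):
    c,s=np.cos(p[2]),np.sin(p[2]); return xy@np.array([[c,s],[-s,c]])+p[:2]
def poly(c,P,sz):
    m=np.zeros((sz[0]*S,sz[1]*S),np.uint8); q=cv2.convexHull((((proj(c,P)+.5)*S-.5)*16).astype(np.int32))
    cv2.fillConvexPoly(m,q,1,shift=4); return m
def at(xy,z): return np.c_[xy,np.full(len(xy),z)]
def recess(c,sh,p,sz):
    f=place(sh,p); return poly(c,at(f,6),sz)&poly(c,at(f,16),sz)
def solid(c,sh,p,sz,z0,z1):
    f=place(sh,p); return poly(c,np.r_[at(f,z0),at(f,z1)],sz)
def blob(mask,c,p,z):
    "biggest blob near the expected point, holes filled"
    u=proj(c,[[p[0],p[1],z]])[0]; best=None
    for k in cv2.findContours(mask,cv2.RETR_EXTERNAL,cv2.CHAIN_APPROX_NONE)[0]:
        if cv2.pointPolygonTest(k,tuple(map(float,u)),True)>-6 and (best is None or len(k)>len(best)): best=k
    m=np.zeros_like(mask); cv2.fillPoly(m,[best],1); return m
def fit(c,m,model,p0,yaw=True):
    big=cv2.resize(m.astype(np.float32),None,fx=S,fy=S,interpolation=cv2.INTER_LINEAR)
    ys,xs=np.nonzero(m); 
    def cost(q):
        p=[q[0],q[1],q[2]/50 if yaw else 0]; r_=model(p); return np.abs(r_-big).sum()/big.sum()
    x0=[p0[0],p0[1],p0[2]*50]; sx=np.array([x0,[x0[0]+8,x0[1],x0[2]],[x0[0],x0[1]+8,x0[2]],[x0[0],x0[1],x0[2]+5]])
    o=minimize(cost,x0,method="Nelder-Mead",options=dict(initial_simplex=sx,xatol=.05,fatol=1e-4))
    q=o.x; return np.round([q[0],q[1],np.degrees(q[2]/50)],1),round(o.fun,3)
E
python3 - <<'E'
from fit import *
im=cv2.imread("pics/w1.png"); f=np.load("w1.npz"); c=(f["K"],f["R"],f["t"]); sz=im.shape[:2]
h=cv2.cvtColor(im,cv2.COLOR_BGR2HSV)
blue=cv2.inRange(h,(100,120,50),(125,255,255))
red=cv2.inRange(h,(0,120,40),(6,255,255))|cv2.inRange(h,(172,120,40),(180,255,255))
for n,k,w,l,p in [("L","round",72,0,(627,-305,0)),("S","round",52,0,(634,294,0)),("B","rect",72,92,(443,278,np.radians(81))),("V","rect",36,122,(460,-106,np.radians(-77)))]:
    print(n,fit(c,blob(blue,c,p,6),lambda q:recess(c,shape(k,w,l),q,sz),p,k!="round"))
for n,w,p in [("large",60,(435,85,0)),("small",40,(460,-260,0))]:
    print(n,fit(c,blob(red,c,p,25),lambda q:solid(c,shape("round",w,0),q,sz,4,45),p,False))
dark=((im.max(2)<50)|cv2.inRange(h,(50,80,30),(90,255,255)).astype(bool)).astype(np.uint8)
p=(636,-95,np.radians(-77)); b=blob(dark,c,p,40)
print("bat",b.sum(),fit(c,b,lambda q:solid(c,shape("rect",60,80),q,sz,0,50),p))
E
```

```text
L (array([ 6.250e+02, -3.047e+02,  5.000e-01]), np.float64(0.037))
S (array([632.4, 296.4,   2.1]), np.float64(0.057))
B (array([444. , 278.5, 104.7]), np.float64(0.369))
V (array([ 460.6, -106.2,   12.8]), np.float64(0.04))
large (array([437.6,  77. ,   3.3]), np.float64(0.181))
small (array([ 460.8, -268. ,    0.8]), np.float64(1.324))
bat 1728 (array([ 648. , -106.4,  -80.1]), np.float64(0.697))
```

```bash
python3 - <<'E'
from fit import *
im=cv2.imread("pics/w1.png"); f=np.load("w1.npz"); c=(f["K"],f["R"],f["t"]); sz=im.shape[:2]
h=cv2.cvtColor(im,cv2.COLOR_BGR2HSV)
blue=cv2.inRange(h,(100,120,50),(125,255,255))
red=cv2.inRange(h,(0,80,30),(9,255,255))|cv2.inRange(h,(165,80,30),(180,255,255))
red=cv2.morphologyEx(red,cv2.MORPH_CLOSE,np.ones((5,5)))
vis=im.copy()
def draw(m):
    k=cv2.findContours(cv2.resize(m,None,fx=1/S,fy=1/S),cv2.RETR_EXTERNAL,cv2.CHAIN_APPROX_NONE)[0]; cv2.drawContours(vis,k,-1,(0,255,0),1)
p=(443,278,np.radians(-9)); print("B",fit(c,blob(blue,c,p,6),lambda q:recess(c,shape("rect",72,92),q,sz),p))
for n,w,p in [("large",60,(435,82,0)),("small",40,(460,-263,0))]:
    b=blob(red,c,p,30); q=fit(c,b,lambda q:solid(c,shape("round",w,0),q,sz,4,45),p,False); print(n,b.sum(),q); draw(solid(c,shape("round",w,0),q[0],sz,4,45))
dark=((im.max(2)<70)|cv2.inRange(h,(45,60,20),(90,255,255)).astype(bool)).astype(np.uint8)
dark=cv2.morphologyEx(dark,cv2.MORPH_CLOSE,np.ones((3,3)))
p=(636,-95,np.radians(14)); b=blob(dark,c,p,40)
q=fit(c,b,lambda q:solid(c,shape("rect",60,80),q,sz,0,50),p); print("bat",b.sum(),q); draw(solid(c,shape("rect",60,80),np.r_[q[0][:2],np.radians(q[0][2])],sz,0,50))
vis=np.clip(vis*1.6,0,255).astype(np.uint8)
cv2.imwrite("pics/v1.png",cv2.resize(vis[80:330,200:530],None,fx=2.3,fy=2.3))
E
```

```text
B (array([443.6, 278.6,  -8.9]), np.float64(0.03))
large 1751 (array([437.7,  77.3,   2.3]), np.float64(0.08))
small 1090 (array([ 4.608e+02, -2.684e+02,  4.000e-01]), np.float64(0.094))
bat 2629 (array([634.2, -99.3,  12.2]), np.float64(0.146))
```

View pics/v1.png

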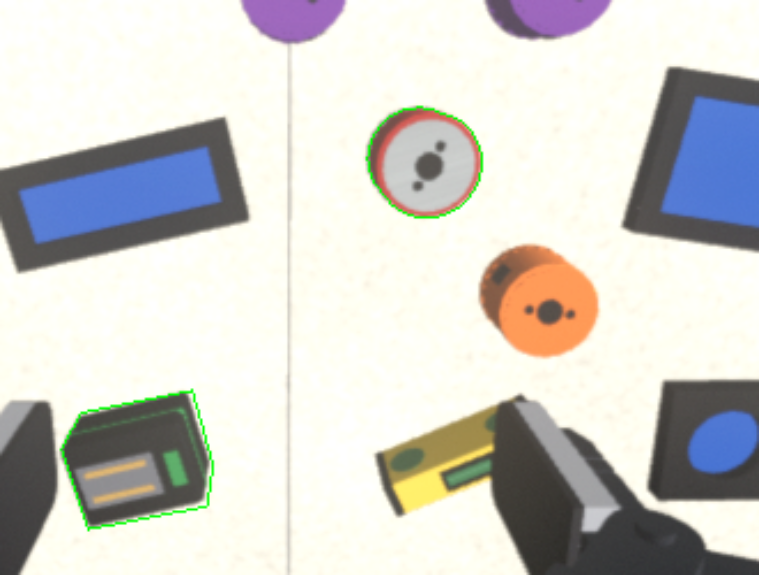

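>>> carry_out --targets '[{"dp":[12,87,200],"yaw":0},{"dp":[12,87,200],"yaw":0},{"dp":[12,87,200],"yaw":0},{"dp":[12,87,200],"yaw":0},{"dp":[12,87,200],"yaw":0},{"dp":[12,87,200],"yaw":0}]'

```text
clock: 2.45
eef_pos: [439.0, 77.8, 131.3]
tcp_rot: [3.141, 0.001, 3.141]
contact_force: [-0.4, -0.5, 0.0]
opening: 0.999
grasp_force: 0.0
```

```bash
cat >> fit.py <<'E'
def saw(w,p,tag):
    c=cal("wrist"); im=r.grab_frame("wrist")[:,:,::-1].copy(); sz=im.shape[:2]
    h=cv2.cvtColor(im,cv2.COLOR_BGR2HSV)
    red=cv2.inRange(h,(0,80,30),(9,255,255))|cv2.inRange(h,(165,80,30),(180,255,255))
    red=cv2.morphologyEx(red,cv2.MORPH_CLOSE,np.ones((5,5))); b=blob(red,c,p,40)
    q=fit(c,b,lambda q:solid(c,shape("round",w,0),q,sz,4,45),p,False); print(tag,b.sum(),q)
    vis=np.clip(im*1.6,0,255).astype(np.uint8)
    k=cv2.findContours(cv2.resize(solid(c,shape("round",w,0),q[0],sz,4,45),None,fx=1/S,fy=1/S),cv2.RETR_EXTERNAL,cv2.CHAIN_APPROX_NONE)[0]; cv2.drawContours(vis,k,-1,(0,255,0),1)
    cv2.imwrite(f"pics/{tag}.png",vis); return q[0]
E
python3 - <<'E'
from fit import *
print(r.sense()["clock"],r.sense()["eef_pos"])
q=saw(60,(437.7,77.3,0),"big"); go(q[0],q[1],24,180)
E
```

```text
2.45 [438.95725899  77.80035128 131.31131669]
big 5517 (array([4.377e+02, 7.730e+01, 4.000e-01]), np.float64(0.047))
dp [  1.7  -0.3 107.7] yaw -0.1 rows 2 yaw now 179.9 q6 -1.4
```

View pics/big.png

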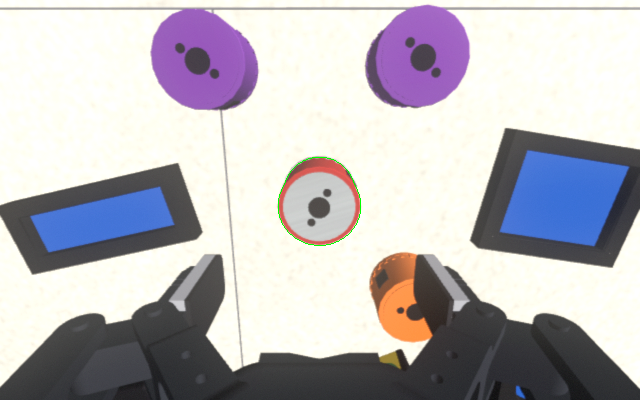

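>>> carry_out --targets '[{"dp":[0,0,53],"yaw":0},{"dp":[0,0,95],"yaw":0},{"dp":[0,0,106],"yaw":0},{"dp":[0,0,106],"yaw":0},{"dp":[0,0,106],"yaw":0}]'

```text
clock: 3.12
eef_pos: [439.8, 77.3, 25.9]
tcp_rot: [3.141, 0.003, 3.139]
contact_force: [-0.1, 0.4, 0.8]
opening: 1.0
grasp_force: 0.0
```

>>> carry_out --targets '[{"dp":[0,0,0]},{"dp":[0,0,0]},{"dp":[0,0,0]},{"dp":[0,0,0]},{"dp":[0,0,0]},{"dp":[0,0,0]}]' --fingers -1 --grip_force 40

```text
schema error: expected keys dp, yaw
```

>>> carry_out --targets '[{"dp":[0,0,0],"yaw":0},{"dp":[0,0,0],"yaw":0},{"dp":[0,0,0],"yaw":0},{"dp":[0,0,0],"yaw":0},{"dp":[0,0,0],"yaw":0},{"dp":[0,0,0],"yaw":0}]' --fingers -1 --grip_force 40

```text
clock: 3.88
eef_pos: [439.3, 77.4, 25.5]
tcp_rot: [3.141, 0.002, 3.14]
contact_force: [-1.9, -0.9, 12.8]
opening: 0.69
grasp_force: 40.2
```

>>> carry_out --targets '[{"dp":[0,0,-50],"yaw":0},{"dp":[0,0,-96],"yaw":0},{"dp":[-188,-382,-96],"yaw":0},{"dp":[-188,-382,-96],"yaw":0},{"dp":[-188,-382,-96],"yaw":0},{"dp":[-188,-382,-96],"yaw":0},{"dp":[-188,-382,-96],"yaw":0},{"dp":[-188,-382,-96],"yaw":0},{"dp":[-188,-382,-96],"yaw":0},{"dp":[-188,-382,-96],"yaw":0},{"dp":[-188,-382,-96],"yaw":0},{"dp":[-188,-382,-96],"yaw":0}]'

```text
clock: 5.38
eef_pos: [625.1, -303.8, 120.3]
tcp_rot: [3.141, -0.001, 3.141]
contact_force: [0.7, 0.2, -1.8]
opening: 0.683
grasp_force: 45.6
```

```bash
python3 - <<'E'
from fit import *
s=r.sense();print(s["eef_pos"],s["opening"],s["contact_force"])
q=saw(60,(625,-305,0),"big2")  # silhouette model at bench height, only a hint
c=cal("wrist"); im=r.grab_frame("wrist")[:,:,::-1].copy(); sz=im.shape[:2]; h=cv2.cvtColor(im,cv2.COLOR_BGR2HSV)
cv2.imwrite("pics/big3.png",np.clip(im*1.6,0,255).astype(np.uint8))
red=cv2.inRange(h,(0,80,30),(9,255,255))|cv2.inRange(h,(165,80,30),(180,255,255)); red=cv2.morphologyEx(red,cv2.MORPH_CLOSE,np.ones((5,5)))
z=s["eef_pos"][2]-25.5; p=(626,-305,0)
b=blob(red,c,p,z+40); print(fit(c,b,lambda q:solid(c,shape("round",60,0),q,sz,4+z,45+z),p,False))
E
```

```text
[ 625.12094424 -303.82459755  120.29067816] 0.6828438949106751 [ 0.72439053  0.16354685 -1.8088779 ]
big2 17470 (array([ 652.1, -308.6,   -7.7]), np.float64(0.647))
(array([ 623.8, -304.4,    3.1]), np.float64(0.032))
```

View pics/big3.png

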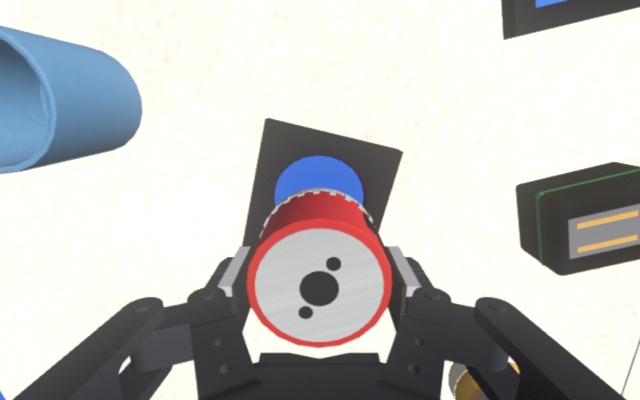

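>>> carry_out --targets '[{"dp":[-1,0,40],"yaw":0},{"dp":[-1,0,68],"yaw":0},{"dp":[-1,0,80],"yaw":0},{"dp":[-1,0,85],"yaw":0},{"dp":[-1,0,87],"yaw":0},{"dp":[-1,0,88],"yaw":0},{"dp":[-1,0,89],"yaw":0},{"dp":[-1,0,89],"yaw":0}]'

```text
clock: 6.48
eef_pos: [627.0, -305.3, 31.7]
tcp_rot: [-3.141, 0.001, 3.14]
contact_force: [-0.2, 0.5, -0.7]
opening: 0.687
grasp_force: 45.7
```

>>> carry_out --targets '[{"dp":[1,0,1],"yaw":0},{"dp":[1,0,1],"yaw":0},{"dp":[1,0,1.5],"yaw":0},{"dp":[1,0,2],"yaw":0}]'

```text
clock: 6.98
eef_pos: [626.9, -305.3, 31.6]
tcp_rot: [-3.141, 0.002, 3.139]
contact_force: [-3.0, 4.1, 17.9]
opening: 0.684
grasp_force: 47.4
```

>>> carry_out --targets '[{"dp":[0,0,0],"yaw":0},{"dp":[0,0,0],"yaw":0},{"dp":[0,0,0],"yaw":0},{"dp":[0,0,-20],"yaw":0},{"dp":[0,0,-60],"yaw":0},{"dp":[0,0,-100],"yaw":0},{"dp":[0,0,-100],"yaw":0}]' --fingers 1

```text
clock: 7.85
eef_pos: [628.2, -306.4, 134.6]
tcp_rot: [-3.138, 0.007, 3.14]
contact_force: [-0.2, 0.5, 0.5]
opening: 0.999
grasp_force: 0.0
```

```bash
python3 - <<'E'
from fit import *
c=cal("wrist"); im=r.grab_frame("wrist")[:,:,::-1].copy(); sz=im.shape[:2]; h=cv2.cvtColor(im,cv2.COLOR_BGR2HSV)
cv2.imwrite("pics/rel1.png",np.clip(im*1.6,0,255).astype(np.uint8))
red=cv2.inRange(h,(0,80,30),(9,255,255))|cv2.inRange(h,(165,80,30),(180,255,255)); red=cv2.morphologyEx(red,cv2.MORPH_CLOSE,np.ones((5,5)))
p=(626,-305,0)
b=blob(red,c,p,40); print(fit(c,b,lambda q:solid(c,shape("round",60,0),q,sz,12,51),p,False))
go(460.8,-268.4,130,180)
E
```

```text
(array([ 625.8, -306. ,    2.7]), np.float64(0.025))
dp [166.2  37.    2.3] yaw -0.1 rows 3 yaw now 179.9 q6 -2.02
```

View pics/rel1.png

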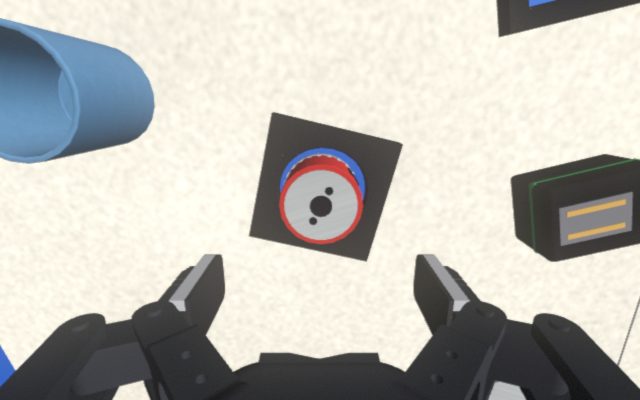

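The large hole saw is seated: its top is at (321,205) and a blue crescent shows behind it. Next is the small saw.

>>> carry_out --targets '[{"dp":[166,37,3],"yaw":0},{"dp":[166,37,3],"yaw":0},{"dp":[166,37,3],"yaw":0},{"dp":[166,37,3],"yaw":0},{"dp":[166,37,3],"yaw":0},{"dp":[166,37,3],"yaw":0}]'

```text
clock: 8.65
eef_pos: [461.0, -268.2, 126.3]
tcp_rot: [-3.141, 0.001, 3.14]
contact_force: [-0.0, -0.1, -0.3]
opening: 0.999
grasp_force: 0.0
```

```bash
python3 - <<'E'
from fit import *
print(r.sense()["eef_pos"])
q=saw(40,(460.8,-268.4,0),"sm"); go(q[0],q[1],24,180)
E
```

```text
[ 460.9660068  -268.20289154  126.27746571]
sm 2707 (array([ 461.3, -268. ,    1.7]), np.float64(0.088))
dp [-4.000e-01  1.000e-01  1.022e+02] yaw -0.1 rows 2 yaw now 179.9 q6 -2.1
```

>>> carry_out --targets '[{"dp":[0,0,53],"yaw":0},{"dp":[0,0,92],"yaw":0},{"dp":[0,0,101],"yaw":0},{"dp":[0,0,101],"yaw":0},{"dp":[0,0,101],"yaw":0}]'

```text
clock: 9.32
eef_pos: [461.0, -268.4, 26.6]
tcp_rot: [-3.14, 0.002, 3.14]
contact_force: [-1.1, -0.3, 0.6]
opening: 0.998
grasp_force: 0.0
```

>>> carry_out --targets '[{"dp":[0,0,0],"yaw":0},{"dp":[0,0,0],"yaw":0},{"dp":[0,0,0],"yaw":0},{"dp":[0,0,0],"yaw":0},{"dp":[0,0,0],"yaw":0},{"dp":[0,0,0],"yaw":0},{"dp":[0,0,0],"yaw":0}]' --fingers -1 --grip_force 40

```text
clock: 10.2
eef_pos: [460.1, -268.0, 26.1]
tcp_rot: [-3.141, 0.001, 3.14]
contact_force: [-1.8, 0.6, 7.9]
opening: 0.454
grasp_force: 39.4
```

>>> carry_out --targets '[{"dp":[0,0,-50],"yaw":0},{"dp":[0,0,-95],"yaw":0},{"dp":[-172,564,-95],"yaw":0},{"dp":[-172,564,-95],"yaw":0},{"dp":[-172,564,-95],"yaw":0},{"dp":[-172,564,-95],"yaw":0},{"dp":[-172,564,-95],"yaw":0},{"dp":[-172,564,-95],"yaw":0},{"dp":[-172,564,-95],"yaw":0},{"dp":[-172,564,-95],"yaw":0},{"dp":[-172,564,-95],"yaw":0},{"dp":[-172,564,-95],"yaw":0}]'

```text
clock: 11.7
eef_pos: [633.2, 299.3, 120.2]
tcp_rot: [3.141, 0.001, -3.141]
contact_force: [-0.8, -0.5, -1.3]
opening: 0.459
grasp_force: 41.1
```

>>> carry_out --targets '[{"dp":[0,0,0],"yaw":0},{"dp":[0,0,0],"yaw":0}]'

```text
clock: 11.95
eef_pos: [632.2, 295.0, 119.8]
tcp_rot: [-3.141, -0.001, 3.14]
contact_force: [-0.8, -0.3, -1.7]
opening: 0.456
grasp_force: 41.1
```

```bash
python3 - <<'E'
from fit import *
s=r.sense();print(s["eef_pos"])
c=cal("wrist"); im=r.grab_frame("wrist")[:,:,::-1].copy(); sz=im.shape[:2]; h=cv2.cvtColor(im,cv2.COLOR_BGR2HSV)
cv2.imwrite("pics/sm3.png",np.clip(im*1.6,0,255).astype(np.uint8))
red=cv2.inRange(h,(0,80,30),(9,255,255))|cv2.inRange(h,(165,80,30),(180,255,255)); red=cv2.morphologyEx(red,cv2.MORPH_CLOSE,np.ones((5,5)))
z=s["eef_pos"][2]-26.1; p=(632,296,0)
b=blob(red,c,p,z+40); print(fit(c,b,lambda q:solid(c,shape("round",40,0),q,sz,4+z,45+z),p,False))
E
```

```text
[632.21563721 295.03427103 119.84483632]
(array([633. , 294.4,   3.9]), np.float64(0.08))
```

View pics/sm3.png

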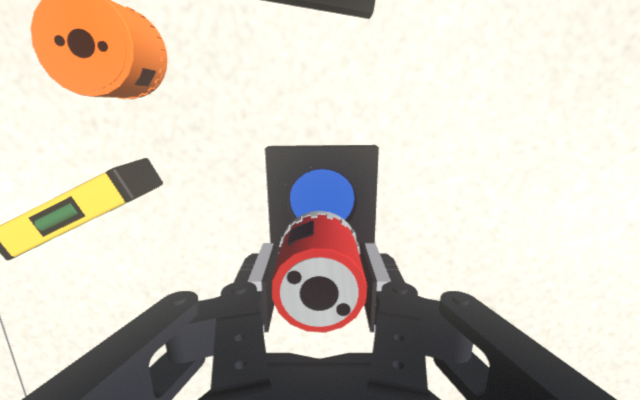

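```bash
python3 - <<'E'
from fit import *
c=cal("wrist")
print(back(c,[[266,147],[378,146],[322,146.5]],16).round(1)); print(back(c,[[290,198],[355,198],[322,170]],6).round(1))
E
```

```text
[[590.  255.1  16. ]
 [589.5 337.6  16. ]
 [589.8 296.4  16. ]]
[[632.1 270.7   6. ]
 [632.3 323.    6. ]
 [609.4 296.5   6. ]]
```

>>> carry_out --targets '[{"dp":[0.5,2,40],"yaw":0},{"dp":[0.5,2,68],"yaw":0},{"dp":[0.5,2,80],"yaw":0},{"dp":[0.5,2,84],"yaw":0},{"dp":[0.5,2,86],"yaw":0},{"dp":[0.5,2,87],"yaw":0},{"dp":[0.5,2,88],"yaw":0},{"dp":[0.5,2,88],"yaw":0},{"dp":[0.5,2,88],"yaw":0}]'

```text
clock: 13.12
eef_pos: [632.4, 297.9, 32.4]
tcp_rot: [3.142, 0.0, 3.14]
contact_force: [-0.1, 0.3, -1.6]
opening: 0.452
grasp_force: 41.1
```

>>> carry_out --targets '[{"dp":[0,-0.5,0.5],"yaw":0},{"dp":[0,-0.5,1],"yaw":0},{"dp":[0,-0.5,1],"yaw":0},{"dp":[0,-0.5,1],"yaw":0}]'

```text
clock: 13.62
eef_pos: [632.5, 297.7, 32.1]
tcp_rot: [3.141, 0.0, 3.14]
contact_force: [-2.2, 0.7, 6.3]
opening: 0.455
grasp_force: 41.9
```

>>> carry_out --targets '[{"dp":[0,0,0],"yaw":0},{"dp":[0,0,0],"yaw":0},{"dp":[0,0,0],"yaw":0},{"dp":[0,0,-20],"yaw":0},{"dp":[0,0,-60],"yaw":0},{"dp":[0,0,-100],"yaw":0},{"dp":[0,0,-100],"yaw":0}]' --fingers 1

```text
clock: 14.5
eef_pos: [634.9, 298.5, 136.7]
tcp_rot: [3.138, 0.007, 3.14]
contact_force: [0.3, 0.4, -0.7]
opening: 1.0
grasp_force: 0.0
```

```bash
python3 - <<'E'
from fit import *
c=cal("wrist"); im=r.grab_frame("wrist")[:,:,::-1].copy(); sz=im.shape[:2]; h=cv2.cvtColor(im,cv2.COLOR_BGR2HSV)
cv2.imwrite("pics/rel2.png",np.clip(im*1.6,0,255).astype(np.uint8))
red=cv2.inRange(h,(0,80,30),(9,255,255))|cv2.inRange(h,(165,80,30),(180,255,255)); red=cv2.morphologyEx(red,cv2.MORPH_CLOSE,np.ones((5,5)))
p=(632,296,0)
b=blob(red,c,p,40); print(fit(c,b,lambda q:solid(c,shape("round",40,0),q,sz,12,51),p,False))
go(730,10,250,180)
E
```

```text
(array([6.339e+02, 2.972e+02, 2.000e-01]), np.float64(0.051))
dp [ -96.9 -287.7 -115.6] yaw -0.1 rows 6 yaw now 179.9 q6 -1.13
```

View pics/rel2.png

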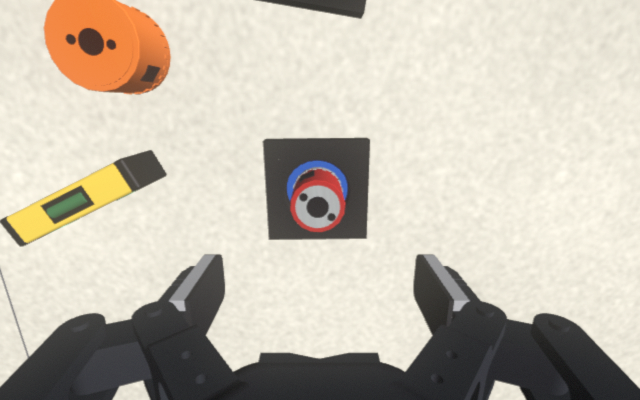

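The small saw is seated: its top is at (317,207) with blue showing around it. Next, a shared look at the battery and the level.

>>> carry_out --targets '[{"dp":[-97,-288,-115],"yaw":0},{"dp":[-97,-288,-115],"yaw":0},{"dp":[-97,-288,-115],"yaw":0},{"dp":[-97,-288,-115],"yaw":0},{"dp":[-97,-288,-115],"yaw":0},{"dp":[-97,-288,-115],"yaw":0},{"dp":[-97,-288,-115],"yaw":0},{"dp":[-97,-288,-115],"yaw":0}]'

```text
clock: 15.55
eef_pos: [727.8, 10.7, 245.0]
tcp_rot: [3.141, -0.002, 3.141]
contact_force: [0.7, 0.3, -0.6]
opening: 1.002
grasp_force: 0.0
```

```bash
cat >> fit.py <<'E'
def box(w,l,h,p,tag,z=0,bench=True):
    "fit a box silhouette to what is not bench (dark or saturated)"
    c=cal("wrist"); im=r.grab_frame("wrist")[:,:,::-1].copy(); sz=im.shape[:2]
    hs=cv2.cvtColor(im,cv2.COLOR_BGR2HSV); m=((im.max(2)<80)|(hs[...,1]>90)).astype(np.uint8)
    m=cv2.morphologyEx(m,cv2.MORPH_CLOSE,np.ones((3,3))); b=blob(m,c,p,z+h-5)
    q,e=fit(c,b,lambda q:solid(c,shape("rect",w,l),q,sz,z,z+h),p); print(tag,b.sum(),q,e)
    k=cv2.findContours(cv2.resize(solid(c,shape("rect",w,l),np.r_[q[:2],np.radians(q[2])],sz,z,z+h),None,fx=1/S,fy=1/S),cv2.RETR_EXTERNAL,cv2.CHAIN_APPROX_NONE)[0]
    vis=np.clip(im*1.6,0,255).astype(np.uint8); cv2.drawContours(vis,k,-1,(0,255,0),1); return q,vis
E
python3 - <<'E'
from fit import *
print(r.sense()["eef_pos"])
_,a=box(60,80,50,(636,-98,np.radians(13)),"bat")
_,b=box(24,110,45,(624,123,np.radians(-65)),"lev")
_,d=box(24,110,45,(624,123,np.radians(-115)),"lev'")
_,d=box(24,110,45,(624,123,np.radians(-155)),"lev''")
cv2.imwrite("pics/bl.png",np.minimum(a,d))
E
```

```text
[727.81082274  10.67381219 244.97461041]
bat 5862 [ 634.1 -100.    13.2] 0.068
lev 3080 [633.4 114.1  24.6] 0.066
lev' 3075 [ 633.5  113.8 -155.2] 0.066
lev'' 3080 [ 633.5  113.4 -155.2] 0.066
```

View pics/bl.png

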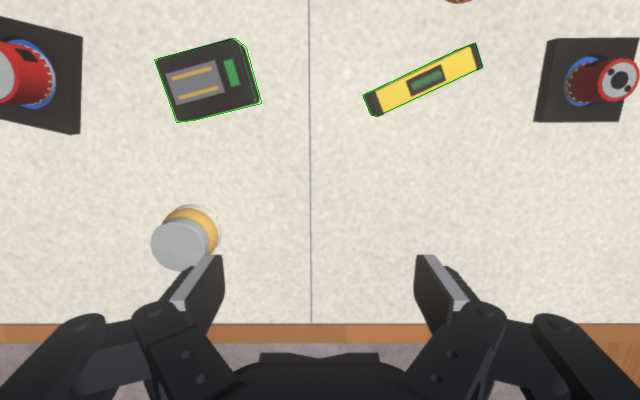

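```bash
python3 - <<'E'
from fit import *
go(634,-100,130,103.2)
E
```

```text
dp [  94.3 -110.6  115.7] yaw 76.8 rows 8 yaw now 180.0 q6 -1.56
```

>>> carry_out --targets '[{"dp":[94,-111,116],"yaw":76.8},{"dp":[94,-111,116],"yaw":76.8},{"dp":[94,-111,116],"yaw":76.8},{"dp":[94,-111,116],"yaw":76.8},{"dp":[94,-111,116],"yaw":76.8},{"dp":[94,-111,116],"yaw":76.8},{"dp":[94,-111,116],"yaw":76.8},{"dp":[94,-111,116],"yaw":76.8},{"dp":[94,-111,116],"yaw":76.8},{"dp":[94,-111,116],"yaw":76.8},{"dp":[94,-111,116],"yaw":76.8}]'

```text
clock: 17.12
eef_pos: [634.6, -101.6, 130.3]
tcp_rot: [-3.142, -0.0, 1.801]
contact_force: [0.2, 0.6, 0.8]
opening: 1.0
grasp_force: 0.0
```

```bash
python3 - <<'E'
from fit import *
print(r.sense()["eef_pos"])
q,a=box(60,80,50,(634,-100,np.radians(13)),"bat"); cv2.imwrite("pics/b2.png",a)
go(q[0],q[1],24,q[2]+90)
E
```

```text
[ 634.60841077 -101.58630037  130.28242423]
bat 9384 [ 634.  -101.6   13.7] 0.072
dp [  0.2  -0.6 106.3] yaw -0.6 rows 2 yaw now 103.1 q6 -0.39
```

>>> carry_out --targets '[{"dp":[0,-0.5,53],"yaw":-0.4},{"dp":[0,-0.5,95],"yaw":-0.4},{"dp":[0,-0.5,105],"yaw":-0.4},{"dp":[0,-0.5,105],"yaw":-0.4},{"dp":[0,-0.5,105],"yaw":-0.4}]'

```text
clock: 17.8
eef_pos: [635.5, -102.0, 27.1]
tcp_rot: [3.139, 0.001, 1.806]
contact_force: [0.6, -0.2, 0.1]
opening: 0.998
grasp_force: 0.0
```

>>> carry_out --targets '[{"dp":[0,0,0],"yaw":0},{"dp":[0,0,0],"yaw":0},{"dp":[0,0,0],"yaw":0},{"dp":[0,0,0],"yaw":0},{"dp":[0,0,0],"yaw":0},{"dp":[0,0,0],"yaw":0}]' --fingers -1 --grip_force 70

```text
clock: 18.55
eef_pos: [634.9, -101.9, 26.9]
tcp_rot: [3.14, 0.001, 1.806]
contact_force: [-1.3, 1.0, 8.1]
opening: 0.69
grasp_force: 77.0
```

```bash
python3 - <<'E'
from fit import *
go(443.6,278.6,120,81.1)
E
```

```text
dp [414.7 -97.2 -93.1] yaw 22.4 rows 7 yaw now 103.5 q6 -0.4
```

>>> carry_out --targets '[{"dp":[0,0,-45],"yaw":0},{"dp":[0,0,-94],"yaw":0},{"dp":[415,-97,-94],"yaw":22.4},{"dp":[415,-97,-94],"yaw":22.4},{"dp":[415,-97,-94],"yaw":22.4},{"dp":[415,-97,-94],"yaw":22.4},{"dp":[415,-97,-94],"yaw":22.4},{"dp":[415,-97,-94],"yaw":22.4},{"dp":[415,-97,-94],"yaw":22.4},{"dp":[415,-97,-94],"yaw":22.4},{"dp":[415,-97,-94],"yaw":22.4},{"dp":[415,-97,-94],"yaw":22.4}]'

```text
clock: 20.05
eef_pos: [443.3, 278.2, 119.2]
tcp_rot: [-3.141, 0.0, 1.414]
contact_force: [0.4, 0.1, -4.7]
opening: 0.696
grasp_force: 79.8
```

>>> carry_out --targets '[{"dp":[0,0,0],"yaw":0},{"dp":[0,0,0],"yaw":0}]'

```text
clock: 20.3
eef_pos: [443.3, 278.5, 119.3]
tcp_rot: [-3.142, 0.0, 1.414]
contact_force: [-0.5, -0.1, -4.8]
opening: 0.689
grasp_force: 79.8
```

```bash
python3 - <<'E'
from fit import *
s=r.sense();print(s["eef_pos"],s["opening"],s["contact_force"],np.degrees(s["tcp_rot"][2]))
c=cal("wrist"); im=r.grab_frame("wrist")[:,:,::-1].copy()
vis=np.clip(im*1.8,0,255).astype(np.uint8)
z=s["eef_pos"][2]-26.9; 
def dr(sh,p,z,col): cv2.polylines(vis,[np.round(proj(c,at(place(sh,p),z))).astype(np.int32)],True,col,1)
p=(443.6,278.6,np.radians(-8.9))
dr(shape("rect",72,92),p,6,(0,255,255)); dr(shape("rect",100,120),p,16,(0,0,255))
g=(*s["eef_pos"][:2],s["tcp_rot"][2]-np.pi/2)   # battery assumed centred on TCP
dr(shape("rect",60,80),g,z+50,(0,255,0))
cv2.imwrite("pics/b3.png",vis); go(443.6,278.6,120,81.1)
E
```

```text
[443.31863604 278.52747261 119.25828669] 0.6888882565485089 [-0.46464112 -0.09658614 -4.84561232] 81.0184098618293
dp [-0.   0.3 -0.7] yaw -0.1 rows 1 yaw now 81.0 q6 0.71
```

View pics/b3.png

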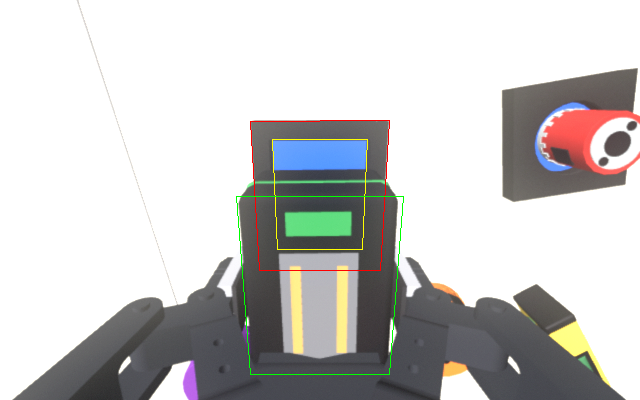

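>>> carry_out --targets '[{"dp":[0,0,40],"yaw":0},{"dp":[0,0,66],"yaw":0},{"dp":[0,0,78],"yaw":0},{"dp":[0,0,82],"yaw":0},{"dp":[0,0,84],"yaw":0},{"dp":[0,0,85],"yaw":0},{"dp":[0,0,86],"yaw":0},{"dp":[0,0,87],"yaw":0},{"dp":[0,0,87],"yaw":0}]'

```text
clock: 21.48
eef_pos: [443.2, 279.4, 32.9]
tcp_rot: [3.141, -0.0, 1.415]
contact_force: [-1.7, -1.0, 2.9]
opening: 0.687
grasp_force: 80.7
```

>>> carry_out --targets '[{"dp":[0,0,0.5],"yaw":0},{"dp":[0,0,0.5],"yaw":0},{"dp":[0,0,0.5],"yaw":0}]'

```text
clock: 21.85
eef_pos: [443.3, 279.4, 32.9]
tcp_rot: [3.141, -0.001, 1.415]
contact_force: [-4.0, -1.8, 12.2]
opening: 0.687
grasp_force: 82.2
```

>>> carry_out --targets '[{"dp":[0,0,0],"yaw":0},{"dp":[0,0,0],"yaw":0},{"dp":[0,0,0],"yaw":0},{"dp":[0,0,-20],"yaw":0},{"dp":[0,0,-60],"yaw":0},{"dp":[0,0,-100],"yaw":0},{"dp":[0,0,-100],"yaw":0}]' --fingers 1

```text
clock: 22.72
eef_pos: [444.8, 280.3, 134.6]
tcp_rot: [3.137, -0.004, 1.415]
contact_force: [-0.1, 1.0, -0.5]
opening: 0.999
grasp_force: 0.0
```

```bash
python3 - <<'E'
from fit import *
im=r.grab_frame("wrist")[:,:,::-1]
cv2.imwrite("pics/rel3.png",np.clip(im*1.6,0,255).astype(np.uint8))
go(633.4,113.8,130,24.7+90)
E
```

```text
dp [-134.5  213.1    2.9] yaw -33.6 rows 5 yaw now 81.1 q6 0.72
```

View pics/rel3.png

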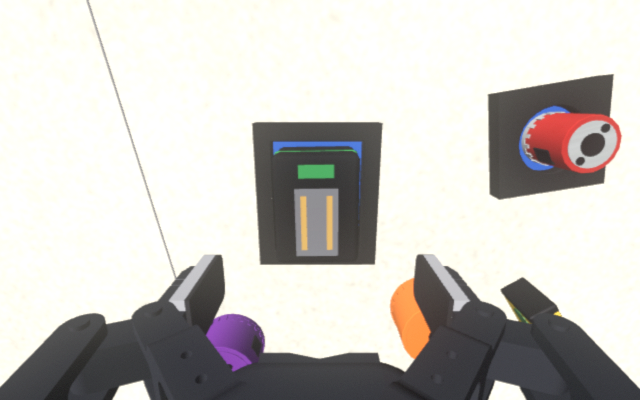

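The battery is seated: it sits at (316,205) inside the recess with a blue margin. The level is next.

>>> carry_out --targets '[{"dp":[-134,213,3],"yaw":-33.6},{"dp":[-134,213,3],"yaw":-33.6},{"dp":[-134,213,3],"yaw":-33.6},{"dp":[-134,213,3],"yaw":-33.6},{"dp":[-134,213,3],"yaw":-33.6},{"dp":[-134,213,3],"yaw":-33.6},{"dp":[-134,213,3],"yaw":-33.6},{"dp":[-134,213,3],"yaw":-33.6}]'

```text
clock: 23.78
eef_pos: [631.6, 114.9, 128.7]
tcp_rot: [-3.141, -0.0, 2.003]
contact_force: [0.1, -0.5, -0.8]
opening: 1.001
grasp_force: 0.0
```

```bash
python3 - <<'E'
from fit import *
print(r.sense()["eef_pos"])
q,a=box(24,110,45,(633.4,113.8,np.radians(24.7)),"lev"); cv2.imwrite("pics/l2.png",a)
go(q[0],q[1],25,q[2]+90)
E
```

```text
[631.60707488 114.94223149 128.67434359]
lev 4963 [633.1 114.2  24.9] 0.042
dp [ -1.1   0.8 103.9] yaw -0.1 rows 2 yaw now 114.8 q6 -0.25
```

View pics/l2.png

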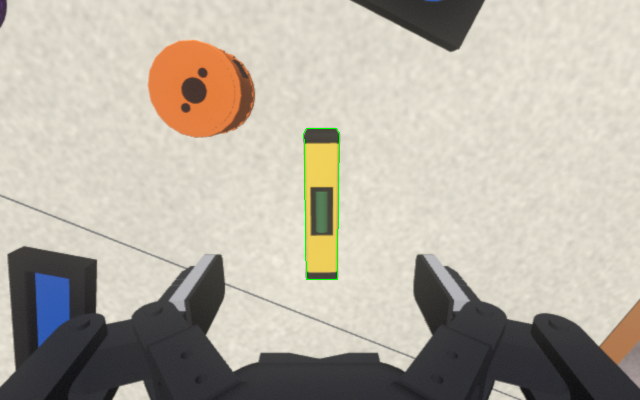

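>>> carry_out --targets '[{"dp":[-1,0.7,53],"yaw":0},{"dp":[-1,0.7,93],"yaw":0},{"dp":[-1,0.7,103],"yaw":0},{"dp":[-1,0.7,103],"yaw":0},{"dp":[-1,0.7,103],"yaw":0}]'

```text
clock: 24.45
eef_pos: [635.0, 113.6, 27.6]
tcp_rot: [3.139, 0.001, 2.002]
contact_force: [-0.4, -0.5, 0.6]
opening: 1.0
grasp_force: 0.0
```

>>> carry_out --targets '[{"dp":[0,0,0],"yaw":0},{"dp":[0,0,0],"yaw":0},{"dp":[0,0,0],"yaw":0},{"dp":[0,0,0],"yaw":0},{"dp":[0,0,0],"yaw":0},{"dp":[0,0,0],"yaw":0},{"dp":[0,0,0],"yaw":0},{"dp":[0,0,0],"yaw":0}]' --fingers -1 --grip_force 50

```text
clock: 25.45
eef_pos: [634.0, 113.2, 26.2]
tcp_rot: [3.141, 0.0, 2.002]
contact_force: [-0.9, 0.2, 6.4]
opening: 0.271
grasp_force: 50.4
```

```bash
python3 - <<'E'
from fit import *
go(460.6,-106.2,120,102.8)
E
```

```text
dp [-126.9 -249.2  -93.8] yaw 11.9 rows 5 yaw now 114.7 q6 -0.26
```

>>> carry_out --targets '[{"dp":[0,0,-45],"yaw":0},{"dp":[0,0,-94],"yaw":0},{"dp":[-128,-249,-94],"yaw":11.9},{"dp":[-128,-249,-94],"yaw":11.9},{"dp":[-128,-249,-94],"yaw":11.9},{"dp":[-128,-249,-94],"yaw":11.9},{"dp":[-128,-249,-94],"yaw":11.9},{"dp":[-128,-249,-94],"yaw":11.9},{"dp":[-128,-249,-94],"yaw":11.9},{"dp":[-128,-249,-94],"yaw":11.9},{"dp":[-128,-249,-94],"yaw":11.9}]'

```text
clock: 26.82
eef_pos: [461.4, -106.5, 119.7]
tcp_rot: [-3.142, -0.0, 1.795]
contact_force: [1.0, 0.7, -0.9]
opening: 0.27
grasp_force: 49.8
```

```bash
python3 - <<'E'
from fit import *
s=r.sense();print(s["eef_pos"],s["opening"],s["contact_force"])
c=cal("wrist"); im=r.grab_frame("wrist")[:,:,::-1].copy()
vis=np.clip(im*1.8,0,255).astype(np.uint8)
z=s["eef_pos"][2]-26.2
def dr(sh,p,z,col): cv2.polylines(vis,[np.round(proj(c,at(place(sh,p),z))).astype(np.int32)],True,col,1)
p=(460.6,-106.2,np.radians(12.8))
dr(shape("rect",36,122),p,6,(0,255,255)); dr(shape("rect",64,150),p,16,(0,0,255))
a=s["tcp_rot"][2]-np.pi/2; g=(s["eef_pos"][0]-1.3*np.sin(a),s["eef_pos"][1]+1.3*np.cos(a),a)
dr(shape("rect",24,110),g,z+45,(0,255,0)); print(g)
cv2.imwrite("pics/l3.png",vis); go(460.9,-107.5,32.2,102.8)
E
```

```text
[ 461.41774332 -106.49142306  119.67920739] 0.2698120502219686 [ 1.01572337  0.65413493 -0.89313137]
(np.float64(461.12843748628717), np.float64(-105.22402331058963), np.float64(0.22442205808678306))
dp [-0.8 -0.6 87.5] yaw 0.1 rows 2 yaw now 102.9 q6 -0.45
```

View pics/l3.png

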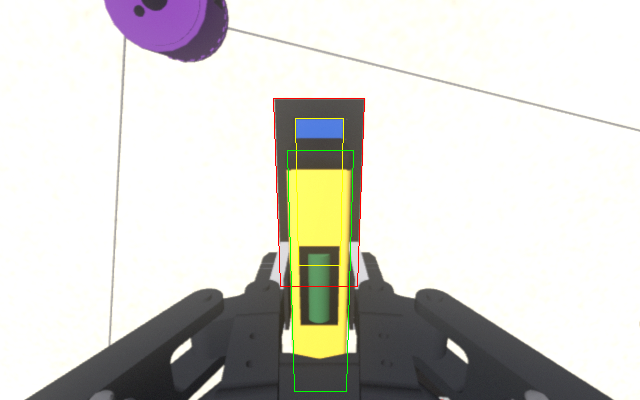

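>>> carry_out --targets '[{"dp":[-0.5,-0.5,40],"yaw":0},{"dp":[-0.5,-0.5,66],"yaw":0},{"dp":[-0.5,-0.5,78],"yaw":0},{"dp":[-0.5,-0.5,83],"yaw":0},{"dp":[-0.5,-0.5,85],"yaw":0},{"dp":[-0.5,-0.5,86],"yaw":0},{"dp":[-0.5,-0.5,87],"yaw":0},{"dp":[-0.5,-0.5,88],"yaw":0},{"dp":[-0.5,-0.5,88],"yaw":0}]'

```text
clock: 28.0
eef_pos: [460.8, -107.8, 32.2]
tcp_rot: [3.141, 0.0, 1.794]
contact_force: [-1.4, 1.2, 3.7]
opening: 0.273
grasp_force: 50.3
```

>>> carry_out --targets '[{"dp":[0,0,0.5],"yaw":0},{"dp":[0,0,0.5],"yaw":0},{"dp":[0,0,0.5],"yaw":0}]'

```text
clock: 28.38
eef_pos: [460.9, -107.8, 32.1]
tcp_rot: [3.141, 0.0, 1.794]
contact_force: [-2.2, 0.6, 14.3]
opening: 0.267
grasp_force: 51.9
```

>>> carry_out --targets '[{"dp":[0,0,0],"yaw":0},{"dp":[0,0,0],"yaw":0},{"dp":[0,0,0],"yaw":0},{"dp":[0,0,0],"yaw":0},{"dp":[0,0,-20],"yaw":0},{"dp":[0,0,-60],"yaw":0},{"dp":[0,0,-120],"yaw":0},{"dp":[0,0,-180],"yaw":0},{"dp":[0,0,-180],"yaw":0},{"dp":[0,0,-180],"yaw":0}]' --fingers 1

```text
clock: 29.62
eef_pos: [460.2, -107.6, 211.0]
tcp_rot: [-3.141, -0.0, 1.794]
contact_force: [0.3, -0.5, 0.0]
opening: 1.003
grasp_force: 0.0
```

```bash
python3 - <<'E'
from fit import *
im=r.grab_frame("wrist")[:,:,::-1]
cv2.imwrite("pics/rel4.png",np.clip(im*1.6,0,255).astype(np.uint8))
E
```

```text
(no output)
```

View pics/rel4.png

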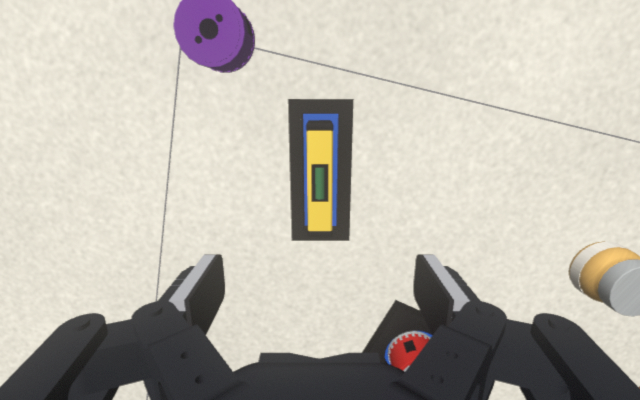

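The level is seated: it sits at (320,178) with blue on both sides and at the far end, and its contact height matches the floor.

```bash
python3 -c "
from rig import r
print(r.sign_off())"
```

```text
the job is handed in; nothing more can be done
None
```

I put all four tools into their matching inserts, set down until they touched the blue floor and released, and handed the job in at about 30 s. The mug, the wax jar and the look-alike saws were never touched; the hand-in gave no verdict.

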